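# Open the sill vent with the hooked rod

## Robot

A 6-joint arm with a two-finger parallel gripper is mounted at the origin on the work surface. World frame = base frame: x ahead of the robot, y to its left, z up, the work surface at z = 0. Lengths are in m, angles in rad, forces in N, time in s.
With the tool pointing down it reaches from about 0.35 to 0.975 m from the base axis. Payload 7.1 kg.
Tool frame: the origin (TCP) lies midway between the tips of the shut fingers; the grasp point (between the pads) lies 19 mm behind it; z points along the fingers, x is the direction in which the jaws open and shut, and the axes are right-handed (so a half turn about z gives the same grasp; the last joint's range is limited). The gripper opens to 88 mm and grips with 3 to 60 N. Pads are 20 mm wide; open, the fingers measure 115 mm over their backs; the gripper's body (75 mm by 178 mm) begins 61 mm behind the grasp point.
Start: joints at [-1.244, 0.423, 1.63, -0, 1.089, -0.019], TCP at [0.212, -0.588, 0.223] pointing down, gripper open.
Joint ranges: [-3, 3], [-0.9, 2.11], [0.09, 2.58], [-1.31, 4.45], [0.11, 2.69], [-2.54, 2.54]. Speed limits (rad/s): [2.39, 2.39, 3.01, 3.14, 3.14, 3.14].

## Interface

Orientations are given as a unit quaternion [w, x, y, z].
In Python, from station import move_pose, movel, movej, command_gripper, wait, inverse_kinematics, read_camera, camera_info, MotionError, job_done, get_time, get_joint_pos, get_qvel, get_effort, get_tcp_pos, get_ee_rot, get_ft_force, get_ft_torque, get_grip_width gives the robot as it stands. Calls block until the motion is done:
- move_pose(position, orientation): joint-space move of the TCP to a pose.
- movel(position, frame=None, v=0.15, until_force=None): straight line of the TCP; frame=None keeps the orientation; v is the mean speed in m/s. With until_force (N) it stops when the force on the tool has changed by that much, and returns True; else False.
- movej(angles): joint-space move.
- command_gripper(opening): opening from 0.0 (shut) to 1.0 (fully open); the grip force is fixed at half the most; returns when the fingers have stopped.
- wait(seconds).
- inverse_kinematics(position, orientation): joint angles nearest the present ones, or None.
- read_camera(name): name is "side" or "top" or "wrist"; returns the picture (420x560x3 uint8, red, green, blue); there is no depth.
- camera_info(name): a dict with "intrinsics" (3x3 intrinsics, pixels), "dist" ([k1, k2, p1, p2, k3] as OpenCV has them; the pictures are not rectified), "T" (4x4, takes a point from camera to world coordinates); the wrist camera has in their place "tool_from_camera" (4x4, takes a point from camera to tool coordinates, whose origin is the TCP and whose axes are the tool frame's). Camera axes: x right, y up, looking along -z (the intrinsics and any distortion apply to the point x, -y, -z); pixel columns grow to the right and rows downward; lengths in m; the calibration is good to about 2 mm. A picture is of the moment at which its call begins: read the wrist's pose just before it. camera_info takes no time and is no camera call.
A pose or a line that the arm cannot do raises MotionError and nothing moves.
- job_done(): hands the job in, once; it reports no verdict.
Readings, each from a call of its own:
- get_time(): time.
- get_joint_pos(): joint angles.
- get_qvel(): joint speeds.
- get_effort(): joint torques, N m.
- get_tcp_pos(): TCP position.
- get_ee_rot(): TCP orientation.
- get_ft_force(): force on the tool from outside, world axes, zero at the start.
- get_ft_torque(): the same for the moment, N m.
- get_grip_width(): opening from 0.0 (shut) to 1.0 (fully open).
Only numpy, scipy, OpenCV 4.12 (cv2) and the standard library are available. Lean on these libraries where they do the work, as an engineer would, in place of code of your own. Each camera call takes 0.05 s, during which the arm holds its last target. There are 200 camera calls.

## Task

Air the dispensary: take the hooked rod from its rest, reach across the sill with it to draw the vent's bolt right back, then hook the vent's bow pull and draw the vent fully open on its stay. Work bolt and vent with the rod only, keep the gripper and arm off the window, leave the jars and other things where they stand, and finally put the rod back in its rest as it was, hook hanging down.

Things in the scene. Friction and masses are not known exactly. Their poses are not given: they have to be found in the camera images.
- rod_grip (a point): grip point of the bare steel hooked rod (209 mm long, 0.3 kg): middle of its handle, a 20 x 20 mm square bar from x = -55 to +40 mm. x runs from handle to hook, z up. An 8 mm round shank goes on to x = 150 mm and bends square down into an 8 mm thick prong that ends 45 mm below the rod's axis (hook end reaches x = 154 mm). Balance point about 15 mm ahead of the grip point.
- rod_hook (a point): point on the middle line of the rod's prong, 150 mm ahead of and 25 mm below the grip point, 20 mm above the prong's end
- rest_seat (a point): where the rod's grip point lies in the fixed rest, 105 mm above the counter; x along the rod to the hook end, z up. Base plate 150 x 60 x 8 mm, two forked posts: under the handle at x = -45 mm (36 mm clear between tines, saddle 10 mm below this point) and under the shank at x = +75 mm (28 mm clear, saddle 4 mm below). Tines rise 29 mm above their saddle, flared. Lift out and lower in from above.
- vent_hinge (a point): middle of the vent's hinge line, 90 mm above the counter; x straight out through the window, y along it, z up. The white window strip stands on the tiled sill (top 50 mm, wooden front edge 56 mm above the counter); its frame ends level with this line on the robot's side and 272 mm above the counter. Vent: 400 mm wide, 152 mm high, face 13 mm on the robot's side of the line, leaning in to open.
- vent (a joint): vent angle in rad: 0 shut (upright), 0.36 fully open on its stay, its top leaning towards the robot. Stiff hinge, stays where it is left; about 3 N at the pull moves it. While the bolt is shot it gives no more than about 0.03.
- vent_pull (a point): middle of the vent's bow pull: level round steel bar 10 mm thick, 110 mm long along the window, 42 mm off the vent's face (37 mm clear gap behind it, open from above), 135 mm above the hinge line when shut. Moves with the vent in a circle about the hinge line, also sinking some 28 mm as the vent opens.
- bolt (a joint): travel of the steel barrel bolt on the vent, in m: 0 shot fully home, 0.035 drawn fully back to its stop. It draws to the robot's right (-y of vent_hinge). About 1.5 N moves it; it stays where it is left. Beyond 0.021 it is clear of its keeper.
- bolt_knob (a point): middle of the bolt's knob, 30 mm off the vent's face and level with the pull, some 185 mm to its left at start. A 10 mm round stem sticks out level to the robot's side, ending in a 16 mm ball, 52 mm off the face. The bolt's guides beside it reach 20 mm off the face, the keeper 50 to 75 mm to its left 23 mm; else free all round. Moves with bolt and vent.
- stock_jar_mid (a point): middle of the large stoppered glass jar of white powder, 108 mm across, 186 mm high; leave alone
- mortar_mid (a point): middle of the white mortar bowl, 110 mm across, 60 mm high; leave alone
- amber_bottle_mid (a point): middle of the amber bottle on the sill, 48 mm across, 95 mm high; leave alone
- pot_tall_mid (a point): middle of the taller white pot on the sill, 48 mm across, 75 mm high; leave alone
- pot_squat_mid (a point): middle of the squat white pot on the sill, 62 mm across, 55 mm high; leave alone
- calculator_mid (a point): middle of the black calculator, 150 x 95 x 16 mm, lying on the counter; leave alone
- weight_case_mid (a point): middle of the black case with an aluminium lid, 70 x 170 x 44 mm; leave alone
- spatula_mid (a point): middle of the steel spatula with a black handle, 185 mm long, 10 mm thick, lying on the counter; leave alone
Things that resemble listed ones, but are neither listed nor needed, are in the scene too. Of the things that look like the part that bears rod_grip, the largest one is meant.

How it is judged:
By the outcome, as a careful person would: the job done as asked, in the order asked, and still so for the second after the job is handed in, with the robot touching nothing.
It also fails if it takes over 67 s, if anything falls off the work surface, if the arm or the gripper's body presses on something with over 40 N, if the wrist force passes 120 N, or if a joint passes its speed limit or range.

## Working session

There is one attempt and no reset: what is moved stays moved. The work goes in short steps, each a Python script; the robot and the scene stay as the last script left them, time stands still between calls to the robot, and variables do not carry over. Pictures are saved under pics/ and viewed, about 8 in all and at most 12, crops included, and the job is handed in when it is done.

```bash
ls; mkdir -p pics; python3 - <<'E'
from station import *
import cv2,numpy as np
a=read_camera("side");b=read_camera("top")
cv2.imwrite("pics/s0.png",cv2.resize(a,(800,600),interpolation=cv2.INTER_CUBIC)[:,:,::-1])
cv2.imwrite("pics/t0.png",cv2.resize(b,(800,600),interpolation=cv2.INTER_CUBIC)[:,:,::-1])
cv2.imwrite("pics/s0raw.png",a[:,:,::-1]);cv2.imwrite("pics/t0raw.png",b[:,:,::-1])
for n in("side","top","wrist"):print(n,camera_info(n))
print(get_time(),get_ee_rot())
E
```

```text
pics
side {'intrinsics': array([[447.53651222,   0.        , 284.29131673],
       [  0.        , 447.53651222, 202.21967375],
       [  0.        ,   0.        ,   1.        ]]), 'dist': array([-0.05566283,  0.        ,  0.        ,  0.        ,  0.        ]), 'T': array([[-0.98542556,  0.1144233 , -0.12587205,  0.33319241],
       [-0.16925154, -0.73364203,  0.65812103,  0.72645882],
       [-0.01704065,  0.66983332,  0.74231593,  1.00623659],
       [ 0.        ,  0.        ,  0.        ,  1.        ]])}
top {'intrinsics': array([[493.00097753,   0.        , 286.31628107],
       [  0.        , 493.00097753, 209.5358292 ],
       [  0.        ,   0.        ,   1.        ]]), 'dist': array([-0.08477791,  0.        ,  0.        ,  0.        ,  0.        ]), 'T': array([[ 0.03052732,  0.9974625 , -0.06431674,  0.3581409 ],
       [-0.99947251,  0.03117554,  0.00909885, -0.01590595],
       [ 0.01108087,  0.06400505,  0.99788805,  1.76964398],
       [ 0.        ,  0.        ,  0.        ,  1.        ]])}
wrist {'intrinsics': array([[346.8300655 ,   0.        , 286.2467287 ],
       [  0.        , 346.8300655 , 208.63135215],
       [  0.        ,   0.        ,   1.        ]]), 'dist': array([-0.05365951,  0.        ,  0.        ,  0.        ,  0.        ]), 'tool_from_camera': array([[ 9.99999167e-01,  4.24742715e-04,  1.21925077e-03,
         2.25701940e-04],
       [ 7.30002455e-04, -9.64906866e-01, -2.62591332e-01,
        -7.19942589e-02],
       [ 1.06492969e-03,  2.62592003e-01, -9.64906372e-01,
        -1.62808736e-01],
       [ 0.00000000e+00,  0.00000000e+00,  0.00000000e+00,
         1.00000000e+00]])}
0.1 [-4.01952163e-04  8.18223143e-01 -5.74900335e-01 -5.75982570e-04]
```

View pics/s0.png

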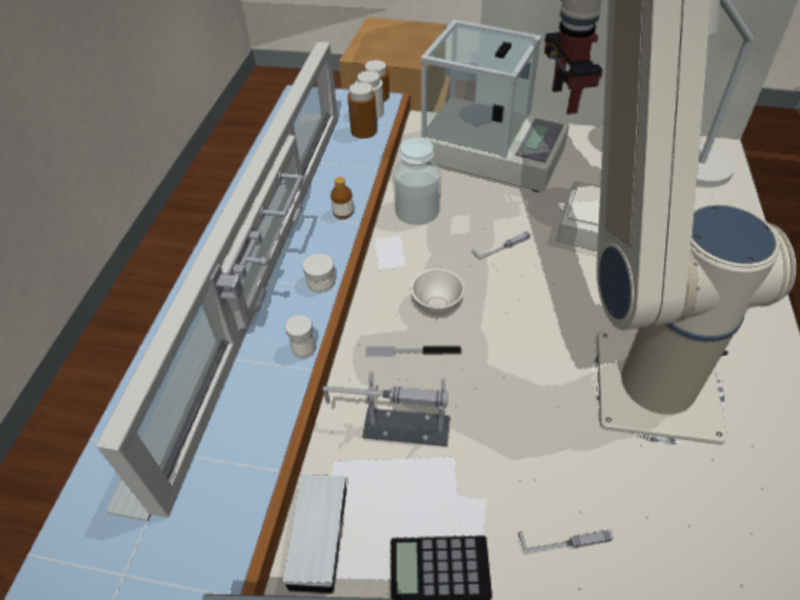

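View pics/t0.png

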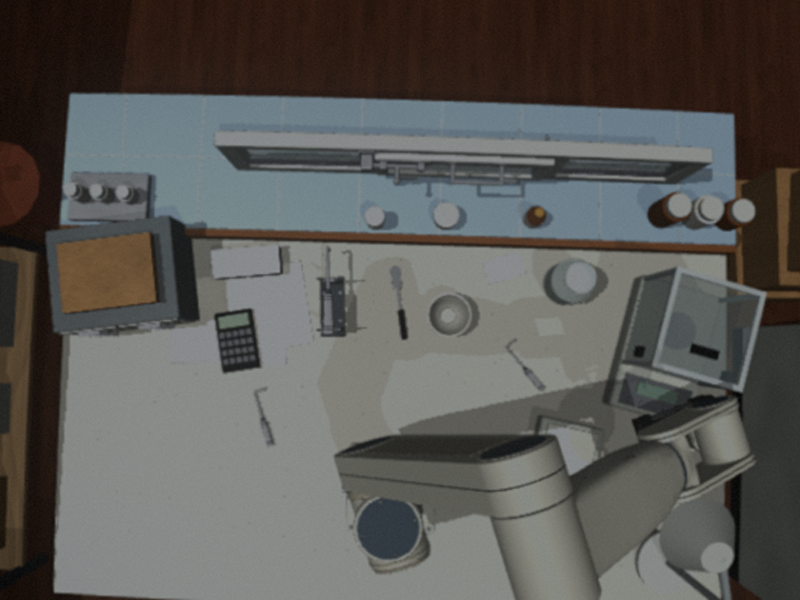

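Candidates (800-px frames): rod in rest, top (333,290) / side (405,395), has the rest and is the largest. Small hooked tools lie at top (527,365) / side (500,243) and top (264,415) / side (565,540). I choose the one in the rest and will check it with a wrist close-up.

```bash
cat > h.py <<'E'
from station import *
import numpy as np,cv2
from scipy.spatial.transform import Rotation as R
from scipy.optimize import least_squares
def Rm(q): return R.from_quat(np.r_[q[1:],q[0]]).as_matrix()
def quat(M):
    q=R.from_matrix(M).as_quat(); return np.r_[q[3],q[:3]]
def wT(pos,q):
    T=np.eye(4);T[:3,:3]=Rm(q);T[:3,3]=pos
    return T@camera_info("wrist")["tool_from_camera"]
def ray(name,px,T=None):
    c=camera_info(name); T=c["T"] if T is None else T
    u=cv2.undistortPoints(np.array([[px]],float),c["intrinsics"],c["dist"])[0,0]
    d=T[:3,:3]@np.array([u[0],-u[1],-1]); return T[:3,3],d/np.linalg.norm(d)
def atz(r,z): return r[0]+r[1]*(z-r[0][2])/r[1][2]
def tri(rs):
    A=sum(np.eye(3)-np.outer(d,d) for o,d in rs);b=sum((np.eye(3)-np.outer(d,d))@o for o,d in rs)
    p=np.linalg.solve(A,b);return p,[float(np.linalg.norm((np.eye(3)-np.outer(d,d))@(p-o))) for o,d in rs]
def project(name,P,T=None):
    c=camera_info(name); T=c["T"] if T is None else T
    p=(np.linalg.inv(T)@np.r_[P,1])[:3]*[1,-1,-1]
    return cv2.projectPoints(p.reshape(1,3),np.zeros(3),np.zeros(3),c["intrinsics"],c["dist"])[0][0,0]
def save(n,im,crop=None,s=None):
    if crop: im=im[crop[1]:crop[3],crop[0]:crop[2]]
    s=s or min(800/im.shape[1],600/im.shape[0])
    cv2.imwrite("pics/%s.png"%n,cv2.resize(im,None,fx=s,fy=s,interpolation=cv2.INTER_CUBIC)[:,:,::-1])
def down(yaw):  # tool z down, tool x at yaw
    c,s=np.cos(yaw),np.sin(yaw); return np.array([[c,s,0],[s,-c,0],[0,0,-1.]])
E
python3 - <<'E'
from h import *
k=.7
T=lambda *p:("top",(p[0]*k,p[1]*k));S=lambda *p:("side",(p[0]*k,p[1]*k))
for n,z,t,s in [("handle",.105,(333,305),(420,397)),("hooktop",.105,(328,248),(328,388)),("knob",.225,(429,193),(258,262)),("bowL",.225,(478,193),(262,212)),("bowR",.225,(523,194),(298,178)),("frL",.272,(217,132),(105,450)),("frR",.272,(711,150),(325,44)),("stock",.09,(575,285),(417,190)),("mortar",.03,(450,315),(437,293)),("amber",.1,(537,215),(342,195)),("potsq",.1,(446,215),(318,268)),("pott",.12,(375,216),(300,330))]:
    rt,rs=ray(*T(*t)),ray(*S(*s)); p,e=tri([rt,rs]); print(n,p.round(3),np.round(e,3),atz(rt,z).round(3),atz(rs,z).round(3))
print(Rm(get_ee_rot()).round(2))
E
```

```text
handle [0.436 0.149 0.087] [0.011 0.011] [0.446 0.148 0.105] [0.423 0.161 0.105]
hooktop [0.58  0.165 0.101] [0.002 0.002] [0.582 0.165 0.105] [0.577 0.168 0.105]
knob [ 0.739 -0.062  0.149] [0.027 0.027] [ 0.696 -0.067  0.225] [0.729 0.012 0.225]
bowL [ 0.748 -0.169  0.179] [0.04 0.04] [ 0.7   -0.176  0.225] [ 0.764 -0.115  0.225]
bowR [ 0.73  -0.281  0.178] [0.019 0.019] [ 0.701 -0.277  0.225] [ 0.726 -0.223  0.225]
frL [0.81  0.404 0.253] [0.004 0.004] [0.807 0.4   0.272] [0.794 0.411 0.272]
frR [ 0.8   -0.693  0.265] [0.009 0.009] [ 0.807 -0.688  0.272] [ 0.785 -0.677  0.272]
stock [ 0.521 -0.441  0.043] [0.003 0.003] [ 0.514 -0.43   0.09 ] [ 0.515 -0.384  0.09 ]
mortar [ 0.434 -0.134  0.034] [0. 0.] [ 0.435 -0.134  0.03 ] [ 0.434 -0.138  0.03 ]
amber [ 0.677 -0.334  0.097] [0.002 0.002] [ 0.679 -0.333  0.1  ] [ 0.674 -0.331  0.1  ]
potsq [ 0.673 -0.114  0.09 ] [0. 0.] [ 0.671 -0.114  0.1  ] [ 0.668 -0.105  0.1  ]
pott [0.66  0.056 0.105] [0.002 0.002] [0.66  0.056 0.12 ] [0.653 0.067 0.12 ]
[[ 0.34 -0.94 -0.  ]
 [-0.94 -0.34  0.  ]
 [-0.    0.   -1.  ]]
```

```bash
python3 - <<'E'
from h import *
k=.7
for t,s in [((680,268),(455,22)),((740,388),(505,75)),((765,293),(422,58)),((765,293),(455,22)),((680,268),(422,58))]:
    print(tri([ray("top",np.array(t)*k),ray("side",np.array(s)*k)]))
p=get_tcp_pos(); movel([p[0],p[1],.46],v=.3)
def tilt(a): return R.from_euler('y',-a).as_matrix()@down(np.pi/2)
for P,a in [((.5,-.12,.42),.45),((.45,.155,.32),0)]:
    print(inverse_kinematics(np.array(P),quat(tilt(a))))
move_pose(np.array([.5,-.13,.40]),quat(tilt(.45)))
p,q=get_tcp_pos(),get_ee_rot(); im=read_camera("wrist"); np.savez("w1.npz",p=p,q=q); save("w1",im)
move_pose(np.array([.45,.155,.30]),quat(tilt(0)))
p,q=get_tcp_pos(),get_ee_rot(); im=read_camera("wrist"); np.savez("w2.npz",p=p,q=q); save("w2",im)
print(get_time(),p,get_joint_pos())
E
```

```text
(array([ 0.49380055, -0.56506625,  0.40130982]), [0.03153798357510651, 0.03153798357510655])
(array([ 0.31492941, -0.80753697,  0.15542711]), [0.036304911980534406, 0.03630491198053438])
(array([ 0.54065826, -0.86816684,  0.15236107]), [0.03724656517157549, 0.03724656517157552])
(array([ 0.48878377, -0.80178886,  0.28762463]), [0.0028077232235446184, 0.002807723223544568])
(array([ 0.53898038, -0.60994764,  0.28856125]), [0.000335507699342241, 0.00033550769934225167])
[-0.3483317  -0.13497626  1.90418636  0.18300573  0.95413719 -1.993451  ]
[ 3.06711582e-01  8.79670084e-02  1.84360071e+00 -4.44089210e-16
  1.21002494e+00 -1.26408474e+00]
4.2583 [0.45040577 0.15444642 0.30025466] [ 3.04799696e-01  1.07558573e-01  1.86807206e+00 -7.25481697e-05
  1.16489162e+00 -1.26472155e+00]
```

View pics/w1.png

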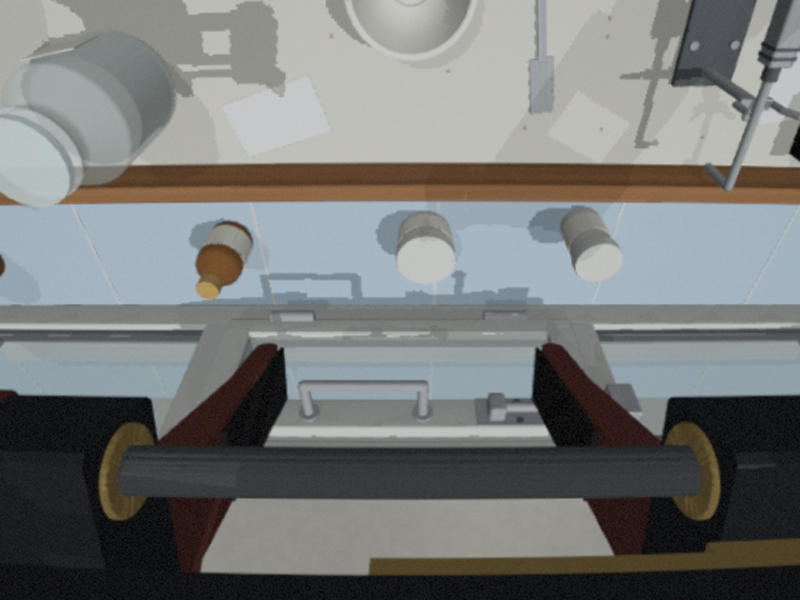

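View pics/w2.png

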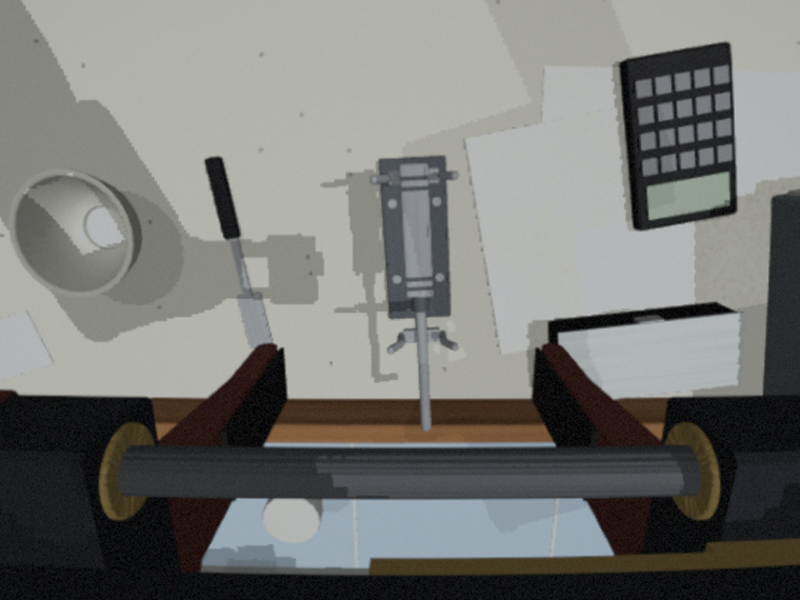

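w1: bow bar runs (302,384)–(428,384), keeper around (622,400), guide (497,408), and the knob is hidden behind the right finger (~550–580). w2: the large rod lies in its rest, handle rear end (416,165), front (419,290), hook bend (427,428), with no other rod there.

```bash
python3 - <<'E'
from h import *
k=.7
d=np.load("w2.npz");T2=wT(d["p"],d["q"])
for n,px,z in [("rear",(416,165),.115),("front",(418,280),.115),("ferr",(419.5,297),.115),("shank",(421.5,340),.109),("tip",(427,431),.105),
  ("plate1",(379,158),.008),("plate2",(445,156),.008),("plate3",(450,317),.008),("plate4",(389,319),.008)]:
    print(n,atz(ray("wrist",np.array(px)*k,T2),z).round(4))
d=np.load("w1.npz");T1=wT(d["p"],d["q"])
for n,px,z in [("barL",(302,384),.225),("barR",(428,384),.225),("keep",(622,392),.225),("frame1",(10,311),.05),("frame2",(790,309),.05)]:
    print(n,atz(ray("wrist",np.array(px)*k,T1),z).round(4))
im=cv2.imread("pics/t0raw.png")[:,:,::-1]; im2=cv2.imread("pics/s0raw.png")[:,:,::-1]
a=cv2.resize(im[95:150,250:380],(780,330),interpolation=cv2.INTER_CUBIC)
b=cv2.resize(im2[105:220,140:230],(352,450)[0:2],interpolation=cv2.INTER_CUBIC)
cv2.imwrite("pics/tc.png",a[:,:,::-1])
print(get_tcp_pos())
E
```

```text
rear [0.38   0.1596 0.115 ]
front [0.4604 0.1612 0.115 ]
ferr [0.4731 0.1623 0.115 ]
shank [0.5085 0.1641 0.109 ]
tip [0.5885 0.1692 0.105 ]
plate1 [0.3742 0.1283 0.008 ]
plate2 [0.3726 0.1869 0.008 ]
plate3 [0.522  0.1942 0.008 ]
plate4 [0.524  0.1355 0.008 ]
barL [ 0.7219 -0.2287  0.225 ]
barR [ 0.7219 -0.113   0.225 ]
keep [0.7356 0.0708 0.225 ]
frame1 [ 0.7909 -0.6578  0.05  ]
frame2 [0.7899 0.3714 0.05  ]
[0.45045728 0.15416862 0.30038076]
```

View pics/tc.png

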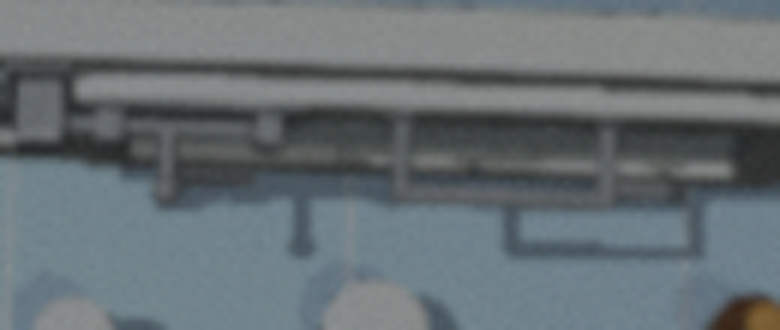

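```bash
python3 - <<'E'
from h import *
d=np.load("w1.npz");T1=wT(d["p"],d["q"]); k=.7
tp=lambda x,y:ray("top",(250+x/6-.4,95+y/6-.4))
for n,c,z in [("barL",(400,195),.225),("barR",(612,197),.225),("ball",(165,195),.225),("stem",(168,140),.225),("keepL",(18,75),.225),("keepR",(62,78),.225)]:
    print(n,atz(tp(*c),z).round(4))
print(tri([tp(400,195),ray("wrist",(428*k,384*k),T1)]));print(tri([tp(612,197),ray("wrist",(302*k,384*k),T1)]))
P=[(0.726,-.112,.225),(.726,-.227,.225),(.72,.018,.225),(.73,.013,.225)]
for p in P: print(project("side",p)/k)
E
```

```text
barL [ 0.7236 -0.1173  0.225 ]
barR [ 0.7266 -0.2302  0.225 ]
ball [0.7194 0.0073 0.225 ]
stem [0.7492 0.0067 0.225 ]
keepL [0.7819 0.0876 0.225 ]
keepR [0.781  0.0642 0.225 ]
(array([ 0.72349767, -0.11512602,  0.22414078]), [0.002244580614476037, 0.002244580614476025])
(array([ 0.72781114, -0.23060434,  0.22013341]), [0.00027424240443160594, 0.0002742424044316956])
[280.99412988 215.06581512]
[298.44724861 176.76583564]
[261.76662988 265.17875473]
[257.17150734 262.49190431]
```

```bash
cat >> h.py <<'E'
YAW=.047; GP=np.array([.4345,.1617,.105]); G=.020
def grasp_tcp(z=0): return GP+[G*np.cos(YAW),G*np.sin(YAW),-.019+z]
QR=quat(down(np.pi/2+YAW)); QW=quat(down(np.pi/2))
def hook_tcp(x,y,axis_z): # TCP for prong centre at x,y with rod axis at axis_z, gripper square to window
    return np.array([x-(.150-G),y,axis_z-.019])
E
python3 - <<'E'
from h import *
move_pose(grasp_tcp(.10),QR); movel(grasp_tcp(),v=.12,until_force=8)
print(get_tcp_pos(),grasp_tcp(),get_ft_force())
command_gripper(0); print(get_grip_width(),get_ft_force())
movel(grasp_tcp(.12),v=.12)
move_pose(hook_tcp(.7295,.040,.33)-[.05,0,0],QW)
print(get_grip_width(),get_ft_force(),get_ft_torque(),get_time(),get_tcp_pos())
save("s1",read_camera("side"),(130,100,430,320))
E
```

```text
[0.45517256 0.16285583 0.08677009] [0.45447791 0.16263965 0.086     ] [ 0.26756995 -0.04958114 -0.27211958]
0.22433693844541575 [-0.07288456 -1.8403975   0.99807616]
0.22474845882422695 [-1.02682984  0.65762777 -3.50454862] [ 0.0264762  -0.17379774 -0.03932091] 8.75 [0.54816009 0.04045207 0.3094274 ]
```

View pics/s1.png

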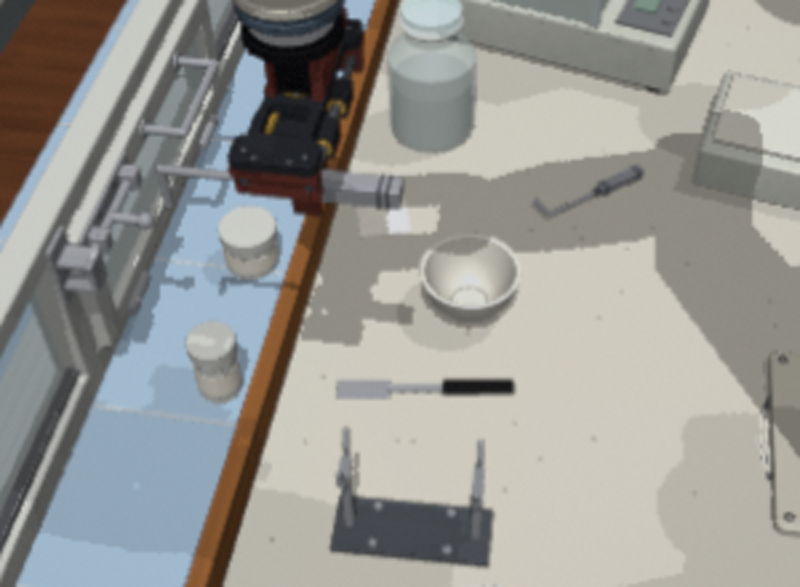

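```bash
python3 - <<'E'
from h import *
c=lambda u,v:(130+u/2.667,100+v/2.667)
f=lambda p:(project("side",p)-[130,100])*2.667
print("tip pred",f((.680,.0405,.328)),"prong end pred",f((.678,.0405,.283)))
for y in(.005,.011,.017): print("ball",y,f((.722,y,.225)),f((.730,y,.225)))
print("bar ends",f((.7235,-.117,.225)),f((.7235,-.227,.225)))
print("ray ball at z=.225",atz(ray("side",c(146,220)),.225))
im=read_camera("side"); save("s2",im,(160,130,260,205))
E
```

```text
tip pred [156.35371275 167.00339978] prong end pred [167.59167518 205.39555915]
ball 0.005 [144.377245   218.18397714] [136.17746722 217.25742503]
ball 0.011 [142.3258127  222.75332894] [134.09935915 221.81852166]
ball 0.017 [140.26024081 227.35547514] [132.00695891 226.41231036]
bar ends [181.78286747 131.74814396] [212.7353146   63.51426083]
ray ball at z=.225 [0.71974227 0.00704447 0.225     ]
```

View pics/s2.png

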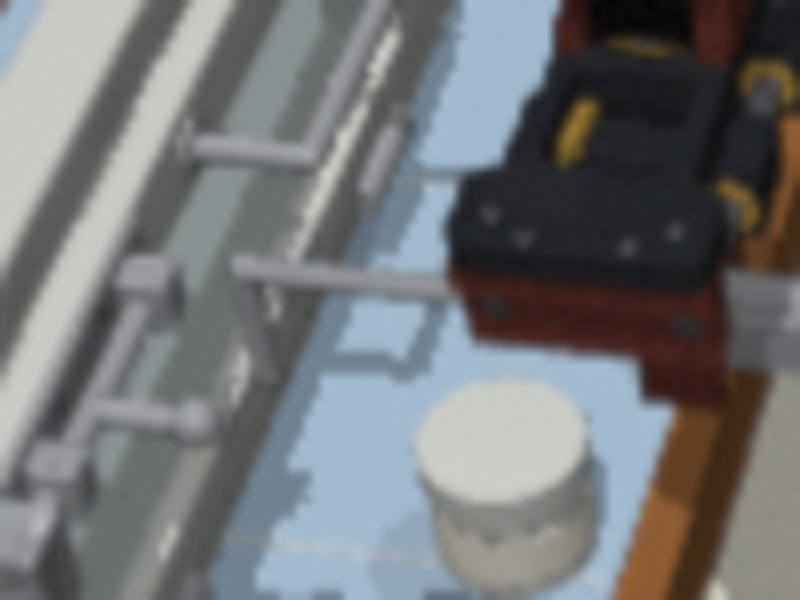

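```bash
python3 - <<'E'
from h import *
X,Y=.730,.040
movel(hook_tcp(X,Y,.33),v=.15); r=movel(hook_tcp(X,Y,.252),v=.06,until_force=4); print("down",r,get_tcp_pos(),get_ft_force())
f0=get_ft_force()
r=movel(hook_tcp(X,-.005,.252),v=.04,until_force=4); print(r,get_tcp_pos(),get_ft_force()-f0,get_ft_torque())
if not r:
  r=movel(hook_tcp(X,-.035,.252),v=.025,until_force=4.5); print(r,get_tcp_pos(),get_ft_force()-f0,get_ft_torque())
print(get_time()); save("s3",read_camera("side"),(160,130,260,205))
E
```

```text
down False [0.60031661 0.04000297 0.23347072] [ 0.16047292  0.34471133 -3.51732511]
False [ 0.6000458  -0.0049433   0.23301417] [-0.26123919 -0.25043019 -0.40599374] [ 0.12450421 -0.22796196  0.02532627]
True [ 0.59977141 -0.01718123  0.23233044] [1.63033485 4.65427505 1.65676029] [ 1.09444891 -0.64110527  0.70493429]
12.7167
```

View pics/s3.png

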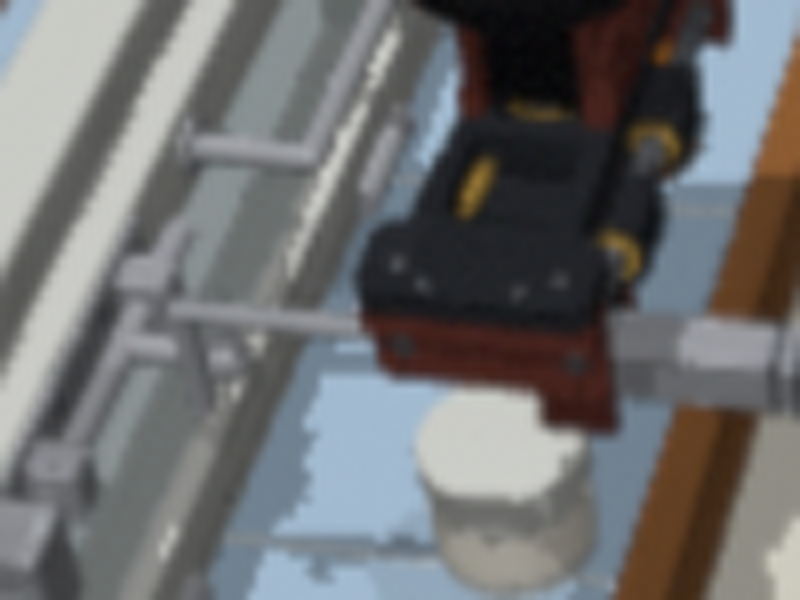

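```bash
python3 - <<'E'
from h import *
wait(.3);print(get_tcp_pos(),get_ft_force(),get_ft_torque())
r=movel(hook_tcp(.730,-.030,.252),v=.02,until_force=4); print(r,get_tcp_pos(),get_ft_force(),get_ft_torque(),get_ee_rot())
a=read_camera("side")
c=cv2.resize(a[160:195,165:205],(640,560),interpolation=cv2.INTER_CUBIC); cv2.imwrite("pics/s4.png",c[:,:,::-1])
for y in (.008,-.017,-.022,-.027): print(y,(project("side",(.72,y,.225))-[165,160])*16)
print(get_time())
E
```

```text
[ 0.59961974 -0.01674691  0.23192873] [ 1.95659741  3.82296028 -1.61458139] [ 0.97507987 -0.72029721  0.62400995]
False [ 0.59960947 -0.02906574  0.23253488] [ 0.67589597  7.79790262 -3.90928429] [ 1.43667975 -0.38052192  0.90697264] [-2.33267581e-03  7.06315427e-01  7.07893349e-01 -2.85960544e-04]
0.008 [312.34858245 364.02012301]
-0.017 [362.73906462 251.42698556]
-0.022 [372.64669621 229.3044486 ]
-0.027 [382.49853273 207.31144019]
13.9167
```

View pics/s4.png

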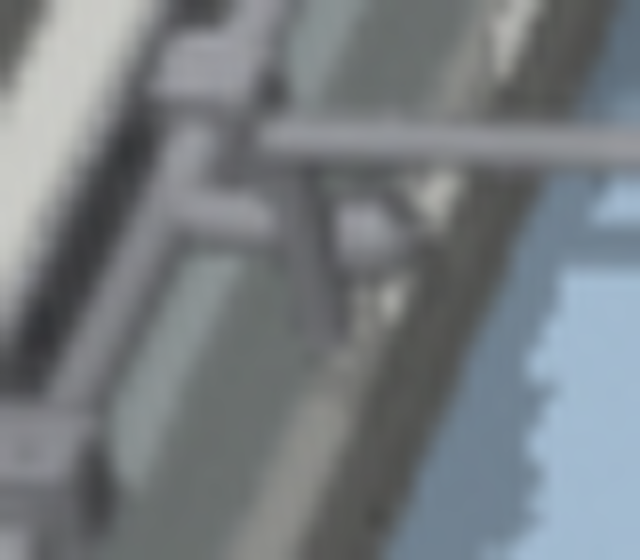

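```bash
python3 - <<'E'
from h import *
wait(.2)
movel(hook_tcp(.730,.010,.252),v=.1); wait(.2); print(get_tcp_pos(),get_ft_force(),get_ft_torque())
s=read_camera("side");t=read_camera("top");t0=cv2.imread("pics/t0raw.png")[:,:,::-1]
for y in (.013,.010,-.017,-.022,-.027): print(y,(project("side",(.72,y,.225))-[160,150])*8,(project("top",(.72,y,.225))-[245,95])*6.67)
print("prong end",(project("side",(.730,.010,.207))-[160,150])*8)
S=cv2.resize(s[150:195,160:210],(400,360),interpolation=cv2.INTER_CUBIC)
f=lambda i:cv2.resize(i[95:140,245:305],(400,300),interpolation=cv2.INTER_CUBIC)
C=np.zeros((600,800,3),np.uint8); C[:360,:400]=S; C[:300,400:]=np.clip(f(t)*1.6,0,255);C[300:,400:]=np.clip(f(t0)*1.6,0,255)
cv2.imwrite("pics/c5.png",C[:,:,::-1])
cv2.imwrite("pics/t5raw.png",t[:,:,::-1]);cv2.imwrite("pics/s5raw.png",s[:,:,::-1]);print(get_time())
E
```

```text
[0.60002444 0.00944876 0.2330033 ] [ 0.0130666  -0.44691398 -3.33400307] [ 0.00136013 -0.1295084   0.00221018]
0.013 [191.04844226 273.47124791] [202.27341045 212.53002403]
0.01 [194.12747278 266.58634118] [208.56123108 212.73092436]
-0.017 [221.36953231 205.71349278] [265.14699434 214.55432737]
-0.022 [226.3233481 194.6522243] [275.62451881 214.89500226]
-0.027 [231.24926637 183.6557201 ] [286.10149608 215.23661223]
prong end [174.12877513 303.5278992 ]
14.9667
```

View pics/c5.png

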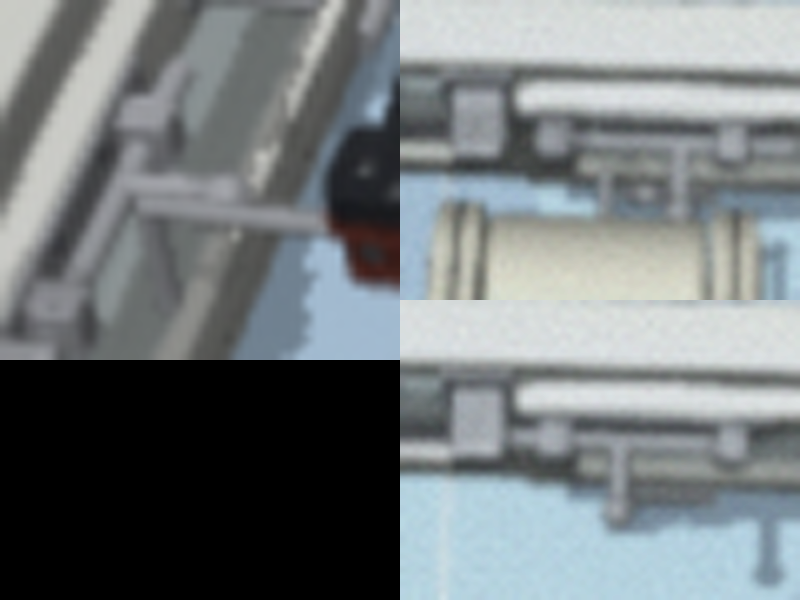

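```bash
cat >> h.py <<'E'
BX,BY=.7235,-.172
def bar(t): return BX+.055-(.055*np.cos(t)+.135*np.sin(t)), .09+.135*np.cos(t)-.055*np.sin(t)
E
python3 - <<'E'
from h import *
movel(hook_tcp(.730,.010,.33),v=.15); movel(hook_tcp(.746,BY,.33),v=.2)
r=movel(hook_tcp(.746,BY,.25),v=.06,until_force=4); wait(.2); f0=get_ft_force(); print("down",r,get_tcp_pos(),f0)
if not r:
  for t in (.0,.07,.14,.21,.28,.34,.42):
    x,z=bar(t); r=movel(hook_tcp(x+.007,BY,z+.025),v=.05,until_force=12)
    print(t,r,get_tcp_pos(),(get_ft_force()-f0).round(2),get_ft_torque().round(2))
    if r: break
print(get_time(),get_grip_width())
s=read_camera("side");t=read_camera("top")
cv2.imwrite("pics/s6raw.png",s[:,:,::-1]);cv2.imwrite("pics/t6raw.png",t[:,:,::-1])
C=np.zeros((600,800,3),np.uint8); C[:,:400]=cv2.resize(s[90:240,140:240],(400,600),interpolation=cv2.INTER_CUBIC)
C[:300,400:]=np.clip(cv2.resize(t[90:165,260:360],(400,300),interpolation=cv2.INTER_CUBIC)*1.6,0,255)
cv2.imwrite("pics/c6.png",C[:,:,::-1])
E
```

```text
down False [ 0.61612749 -0.17204081  0.23130772] [-0.30888075 -0.67527674 -3.30802065]
0.0 False [ 0.60016596 -0.17205957  0.23119378] [ 0.36  0.49 -0.28] [ 0.07 -0.16 -0.  ]
0.07 False [ 0.590609   -0.17192843  0.22661731] [0.34 0.91 0.07] [ 0.06 -0.12  0.02]
0.14 False [ 0.58143521 -0.17193564  0.22170409] [ 0.97  0.78 -0.15] [ 0.1  -0.13 -0.01]
0.21 False [ 0.57279693 -0.17194521  0.21624404] [0.47 0.35 1.07] [ 0.14 -0.14 -0.  ]
0.28 False [ 0.56456921 -0.17189753  0.21017067] [0.06 0.87 0.33] [ 0.05 -0.14 -0.02]
0.34 False [ 0.55792859 -0.17190388  0.20455217] [0.51 0.68 0.32] [ 0.05 -0.17  0.03]
0.42 True [ 0.5560981  -0.17228106  0.19974996] [ 3.96 -1.33 -0.93] [-0.32 -0.79 -0.27]
20.8083 0.2240430266150464
```

View pics/c6.png

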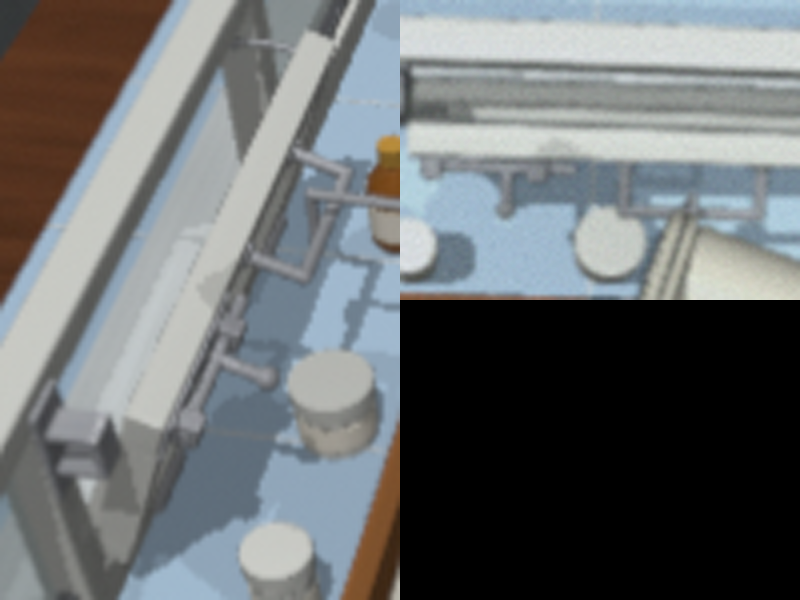

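Vent open on its stay: bar at side crop (320,230), knob–pull offset in the top view ≈149 mm (expected 150 with bolt fully back). Now unhook and return the rod.

```bash
python3 - <<'E'
from h import *
p=get_tcp_pos(); f0=get_ft_force()
movel(p+[.006,0,0],v=.04); r=movel(p+[.006,0,.10],v=.08,until_force=6); print("up",r,get_ft_force())
if r: raise SystemExit
movel(p+[-.06,0,.11],v=.2)
move_pose(grasp_tcp(.12),QR); movel(grasp_tcp(.035),v=.12); wait(.2)
r=movel(grasp_tcp(.0005),v=.04,until_force=5); print("seat",r,get_tcp_pos(),grasp_tcp(),get_ft_force(),get_ft_torque(),get_time())
E
```

```text
up False [-0.79823946  0.98960213 -2.1997741 ]
seat True [0.45451252 0.16236878 0.08619144] [0.45447791 0.16263965 0.086     ] [1.89251526 0.12952048 1.94017406] [ 0.01987606 -0.05002509  0.00077301] 26.35
```

```bash
python3 - <<'E'
from h import *
command_gripper(1.0); movel(grasp_tcp(.214),v=.15); move_pose(np.array([.45,.155,.30]),QW); wait(.3)
p,q=get_tcp_pos(),get_ee_rot(); w=read_camera("wrist"); T=wT(p,q)
def pr(P): return project("wrist",P,T)
for n,x in [("rear",-.055),("front",.04),("tip",.154)]:
    P=GP+[x*np.cos(YAW),x*np.sin(YAW),0]; print(n,pr(P+([0,0,.01] if n!="tip" else [0,0,0])))
move_pose(np.array([.35,-.05,.42]),QW); wait(.3)
s=read_camera("side");t=read_camera("top"); cv2.imwrite("pics/t7raw.png",t[:,:,::-1]); cv2.imwrite("pics/s7raw.png",s[:,:,::-1])
C=np.zeros((600,800,3),np.uint8)
C[:300,:400]=cv2.resize(w[100:310,160:440],(400,300)); C[300:,:400]=cv2.resize(s[230:335,205:345],(400,300),interpolation=cv2.INTER_CUBIC)
C[:300,400:]=cv2.resize(s[60:270,130:410],(400,300),interpolation=cv2.INTER_CUBIC)
C[300:,400:]=np.clip(cv2.resize(t[90:180,250:370],(400,300),interpolation=cv2.INTER_CUBIC)*1.6,0,255)
cv2.imwrite("pics/c7.png",C[:,:,::-1]); print(get_time())
E
```

```text
rear [290.11479809 115.55713643]
front [294.17104199 209.69927592]
tip [297.99339532 302.17963313]
31.0667
```

View pics/c7.png

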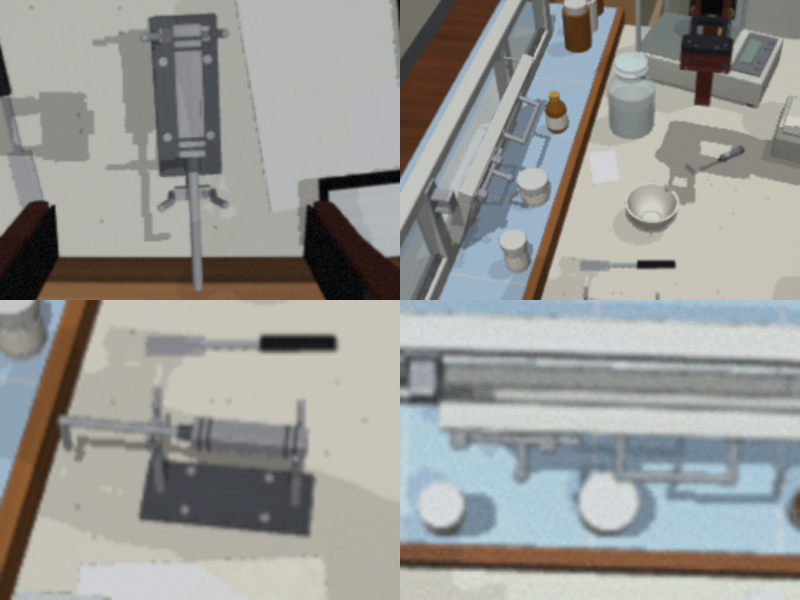

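```bash
python3 - <<'E'
from h import *
for t in (0,.3,.33,.36,.39):
    x,z=bar(t); print(t,project("top",(x,BY,z)).round(1),project("side",(x,BY-.055,z)).round(1),project("side",(x,BY+.055,z)).round(1))
print("measured top row ~143.2 ; side near corner",130+530*0-0+ (525-400)*.7, 60+137*.7,"far",130+(543-400)*.7,60+100*.7)
E
```

```text
0 [333.4 127.7] [209.8 123.8] [198.2 149.4]
0.3 [332.4 140.7] [223.5 131.2] [212.9 157.1]
0.33 [332.3 141.9] [224.8 132.1] [214.2 158. ]
0.36 [332.2 143.1] [226. 133.] [215.5 158.9]
0.39 [332.1 144.2] [227.2 134. ] [216.8 159.8]
measured top row ~143.2 ; side near corner 217.5 155.89999999999998 far 230.1 130.0
```

Top and side views agree with the vent at about 0.36 rad, so it is fully open. I'm handing in.

```bash
python3 -c "
from station import *
job_done(); print(get_time())"
```

```text
the job is handed in; nothing more can be done
the job is handed in; nothing more can be done
```

The job is handed in: bolt drawn back, vent drawn open on its stay, and the rod back in its rest with the hook hanging down. The last clock reading before handing in was about 31 s of the 67 s allowed.

**Bolt:** I pushed the knob back with the prong until the force rose to about 8 N while the knob stayed put, so I took it to be at its stop.
- **Check that agrees:** the knob ended about 150 mm from the pull, which is what full travel from 185 mm would give.
- **Check that disagrees:** the travel I measured in the pictures was only about 29 mm, not 35 mm. The knob measured about 180 mm from the pull at the start, so the bolt may already have been about 6 mm drawn. I could not settle this.

**Vent:** The pull ended in a sharp rise in force at the stay. After unhooking, the bar's row in the top picture matches 0.36 rad. The side picture is within about 4 pixels of that.

**Rod:** The last wrist and side views show it seated in both forks.

**Other things:** The jars, pots, bottle and tools look unmoved in the parts of the pictures I checked. The weight case and calculator were barely in the last crops, but the arm never went low near them.

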